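Fit the change-over guide strip in the bottle lane

ROBOT

A 6-joint arm with a two-finger parallel gripper is mounted at the origin on the work surface; the furniture and walls round the work are solid. World frame = base frame: x ahead of the robot, y to its left, z up, the work surface at z = 0. Lengths are in m, angles in rad, forces in N, time in s.
With the tool pointing down it reaches from about 0.35 to 0.725 m from the base axis. Payload 6 kg.
Tool frame: the origin (TCP) lies midway between the tips of the shut fingers; the grasp point (between the pads) lies 19 mm behind it (env.tcp_to_grasp is the distance from the TCP to the grasp point, in m); z points along the fingers, x is the direction in which the jaws open and shut, and the axes are right-handed (so a half turn about z gives the same grasp; the last joint's range is limited). The gripper opens to 85 mm and grips with 20 to 120 N. Pads are 22 mm wide; open, the fingers measure 114 mm over their backs; the gripper's body (76 mm by 85 mm) begins 54 mm behind the grasp point. The pads swing forward as they close: fully open they stand 13 mm farther back than shut.
Start: joints at [-1.009, 0.04, 0.085, 0, -1.615, -0.334], TCP at [0.136, -0.584, 0.231] pointing down, gripper open.
Joint ranges: [-2.56, 2.56], [-1.29, 2.01], [-1.08, 1.49], [-3.29, 1.98], [-2.81, -0.18], [-2.99, 2.99]. Speed limits (rad/s): [2.57, 2.57, 3.01, 3.14, 3.14, 3.14].

INTERFACE

Orientations are given as a 3x3 rotation matrix whose columns are the frame's x, y, z axes.
In Python, from bench import readout, eyes, env gives the robot as it stands.
- The arm moves only by the tool servo_tool, never from a script. Its argument "steps" is one flat list of numbers, 7 for each row, row after row: the turn, a rotation vector about the tool's x, y, z in degrees, then the shift along the tool's x, y, z in cm, then the closure, from -1 (fully open) to 1 (shut), so that 0 is half open. In form: [wx, wy, wz, tx, ty, tz, gripper, wx, wy, wz, tx, ty, tz, gripper, ...]. A call has 1 to 12 rows; each row is the pose to reach, as a shift and turn from the pose commanded when the call began, along the tool's axes at that moment; what a row does not reach only later rows make up. A row lasts 1/12 s, in which the tool goes at most 41.7 mm and 7.16 degrees, less where a joint would pass 70% of its speed; a pose out of reach is approached as far as the arm can. A call with a gripper value outside its range is refused whole. The fingers move at their own pace and stop on an object; the grip force is fixed at half the most. Time passes only in rows, so rows that repeat a pose let the fingers close. It gives the time, the measured TCP pose, the force and the opening at its end, in the units of the state.
- readout.get_state(): the state, without advancing time (a new reading comes with each control period).
- eyes.snapshot(name): name is "scene" or "top" or "wrist"; returns (picture, depth): 420x560x3 uint8, blue, green, red; 420x560 float32, m along the optical axis (not along the pixel's ray), 0 where there is no reading.
- eyes.calibration(name): a dict with "vertical_fov" (degrees; the focal length in pixels is half the picture's height over the tangent of half this angle, whatever the lens; pixels are square), "cx", "cy" (the principal point, pixels), "T" (4x4, takes a point from camera to world coordinates). Camera axes: x right, y down, z forward; pixel columns grow to the right and rows downward; lengths in m; the calibration is good to about 2 mm. The wrist camera is an equidistant fisheye: a pixel r from the principal point sees the ray r / f radians off the axis. A picture is of the moment at which its call begins: read the wrist's pose just before it. calibration takes no time and is no camera call; for the wrist camera it gives the pose at the moment of the call.
- env.close_job(): hands the job in, once; it reports no verdict.
Trained networks look in the newest picture that a camera, given by its name, has taken for a name from the list of things; names that differ only in an ending like _2 or _b are one class to them, and where a whole thing is asked for, a point or a joint stands for the part that bears it (a point fixed in the world has none). Each returns a list of dicts, best first, with "confidence" (0 to 1); they miss things now and then, are a little off and sometimes report something else, mostly with a low value. They report only what shows in the picture. A call takes as long as a camera call. They do not tell look-alikes from the thing itself.
- eyes.recognise(name, camera): "bbox" ([centre column, centre row, width, height] in pixels, round what is visible of it).
- eyes.tip_of(name, camera): "centre" ([column, row] in pixels: a listed point, or the origin of a listed thing).
The state is a dict: "clock": time; "qpos": joint angles; "joint_vel": joint speeds; "tau": joint torques, N m; "tool_pos": TCP position; "eef_rot": TCP orientation; "ft_force": force on the tool from outside, world axes, zero at the start; "wrist_torque": the same for the moment, N m; "opening": finger opening in m.
Only numpy, scipy, OpenCV 4.12 (cv2) and the standard library are available. Lean on these libraries where they do the work, as an engineer would, in place of code of your own. Each camera call takes 0.05 s, during which the arm holds its last target. There are 200 camera calls.

TASK

Change the bottle lane over to the flat bottles: take the green guide strip from the rack, where it stands on edge, and lay it flat on the lane's bed, pushed under the lip of the back rail so that it lies flush along the whole rail and up against the end stop, then swing the red-handled latch fully down so that its nose locks into the strip's slot. Leave the white strip in the rack and do not knock over any bottle.

Things in the scene. Friction and masses are not known exactly. Their poses are not given: they have to be found in the camera images.
- strip_green_center (a point): Centre of the green strip, a flat bar 140 mm long (y), 40 mm wide (z), 12 mm thick (x), about 100 g. It starts on edge in the rack, z up, lower edge 35 mm above the table. Two through slots, 22 (y) x 16 (z) mm, lie 45 mm either side of the centre. Symmetrical: either face may be up, either long edge may go to the rail. On its edge it stands by itself and tips flat when its top is pushed.
- strip_white_center (a point): Centre of the white strip in the rack's other place, 140 x 32 x 12 mm, standing on edge in the same way: it stays there.
- rack: Fixed grey rack on legs behind the standing bottles: a plate 88 (x) x 118 (y) mm, its top 35 mm above the table; origin on the table under its centre. Two places for strips, along y, at x = -30 and +30 mm; each strip stands between pairs of steel cheeks at y = -45 and +45 mm (15 mm apart, 14 mm long, tops 67 mm above the table), free between them. Which strip is where varies.
- lane: Bottle lane, fixed: steel plate, x -41..+41, y -76..+102 mm, origin on the table, bed (its top) 12 mm above it. Back rail at +x, end stop with latch at +y; bed open towards -x and -y, 66 mm deep before the rail. The seated strip lies flat, length along y, centre at x +5, y 0, 18 mm above the table. The bench between lane, scale and socket block (100 mm tall, nearer the robot) is clear.
- rail_face (a point): Point on the back rail's face (lane x = +25 mm) at bed height, at the middle of the seated strip; axes as the lane's: x into the rail, y along it, z up. The rail runs from y = -74 to +66 mm. A lip on it overhangs the bed by 12 mm, with its underside 15 mm and its top 20 mm above the bed, so the strip has to be slid in under it.
- stop_face (a point): Point on the end stop's face at bed height, on the centre line of the seated strip (lane x = +5, y = +70 mm); axes as the lane's. The face looks to -y; the stop block carries the latch's hinge and is at most 24 mm above the bed.
- latch (a joint): Latch on the end stop, rad: 0 = open, leaning 10 degrees past upright towards lane +y; 1.75 = shut, lying along -y over the strip. Its pin runs along lane x at x +5, y +86 mm, 29 mm above the table. Arm 98 mm long; the nose, 41 mm from the pin, reaches 9 mm below the arm and drops into the strip's slot with 3 to 4 mm of play. Stays where it is left; under 2 N at the grip moves it.
- latch_grip (a point): Middle of the red grip of the latch, 80 mm from its pin; the grip is 36 mm long, 18 mm wide, 13 mm thick; when shut its top is 37 mm above the table.
- bottle_a: Loose standing bottle, gold with a white top, 26 x 52 mm and 97 mm tall, near the rack; origin under its base. The group of fixed bottles between robot and rack is as tall.
Not all that is in view belongs to the job. There is more than one size of the part that bears strip_green_center; the job needs the larger.

How it is judged:
By the outcome, as a careful person would: the job done as asked, in the order asked, and still so for the second after the job is handed in, with the robot touching nothing.
It also fails if it takes over 72 s, if anything falls off the work surface, if the arm or the gripper's body presses on something with over 40 N, if the wrist force passes 120 N, or if a joint passes its speed limit or range.

## Working session

There is one attempt and no reset: what is moved stays moved. The work goes in short steps, Python scripts to look and compute and a tool call to move; the robot and the scene stay as the last step left them, time stands still between calls to the robot, and variables do not carry over. Pictures are saved under pics/ and viewed, about 8 in all and at most 12, crops included, and the job is handed in when it is done.

Besides the shell and the picture viewer there is one more tool, called after "Request:" by a JSON object that holds its "name" and its "arguments". servo_tool: Moves the arm, as the interface text tells. Its arguments: {"type":"object","properties":{"steps":{"type":"array","items":{"type":"number"}}},"required":["steps"]}

```bash
mkdir -p pics; cat > h.py <<'E'
import numpy as np, cv2
from bench import readout, eyes, env
def f_of(c): return 210/np.tan(np.radians(c["vertical_fov"])/2)
def pt(cam,uv,depth=None,z=None,c=None):
    c=c or eyes.calibration(cam); f=f_of(c)
    v=np.array([(uv[0]-c["cx"])/f,(uv[1]-c["cy"])/f,1.0])
    if cam=="wrist":
        r=np.linalg.norm(v[:2]); v=np.array([*(v[:2]/r*np.tan(r)),1]) if r>1e-9 else v
    T=np.array(c["T"])
    if z is None: return (T@np.r_[v*depth,1])[:3]
    d=T[:3,:3]@v; return T[:3,3]+d*(z-T[2,3])/d[2]
def cloud(cam,depth,c=None):
    c=c or eyes.calibration(cam); f=f_of(c); v,u=np.mgrid[0:420,0:560]
    x=(u-c["cx"])/f; y=(v-c["cy"])/f
    if cam=="wrist":
        r=np.hypot(x,y)+1e-9; k=np.tan(np.minimum(r,1.5))/r; x=x*k;y=y*k
    P=np.stack([x*depth,y*depth,depth],-1); T=np.array(c["T"])
    W=P@T[:3,:3].T+T[:3,3]; W[depth<=0]=np.nan; return W
E
python3 - <<'E'
from h import *
for cam in("scene","top"):
    im,d=eyes.snapshot(cam); np.savez(f"{cam}0.npz",im=im,d=d); cv2.imwrite(f"pics/{cam}0.png",im)
    c=eyes.calibration(cam); print(cam,np.round(c["T"],3).tolist(),c["vertical_fov"])
    for n in ["strip_green_center","strip_white_center","rack","lane","rail_face","stop_face","latch_grip","bottle_a"]:
        for r in eyes.tip_of(n,cam)[:3]:
            u,v=np.array(r["centre"]); i,j=int(round(v)),int(round(u))
            dd=d[min(max(i,0),419),min(max(j,0),559)]
            print(n,round(r["confidence"],2),np.round([u,v],1),np.round(pt(cam,(u,v),depth=dd,c=c),3))
E
```

```text
scene [[-0.887, -0.268, 0.376, 0.122], [-0.461, 0.503, -0.731, 1.041], [0.007, -0.822, -0.57, 0.871], [0.0, 0.0, 0.0, 1.0]] 45.46467577509989
strip_green_center 0.85 [247.5 261.4] [0.607 0.226 0.061]
strip_green_center 0.85 [224.  327.4] [0.563 0.409 0.026]
strip_white_center 0.75 [226.7 258.3] [0.669 0.225 0.046]
rack 0.77 [236.2 276.4] [0.601 0.29  0.066]
lane 0.77 [337.9 185.4] [ 0.564 -0.288  0.013]
rail_face 0.58 [329.2 176.4] [ 0.611 -0.329  0.012]
stop_face 0.6 [317.9 183.4] [ 0.613 -0.234  0.036]
latch_grip 0.72 [316.2 161.7] [ 0.696 -0.418  0.002]
bottle_a 0.55 [233.9 239.2] [0.677 0.173 0.069]
top [[0.047, -0.978, 0.204, 0.438], [-0.999, -0.047, 0.009, 0.036], [0.001, -0.204, -0.979, 1.109], [0.0, 0.0, 0.0, 1.0]] 55.50722070137919
strip_green_center 0.6 [214.3 223.6] [0.608 0.213 0.075]
strip_green_center 0.53 [152.5 241. ] [0.56  0.386 0.027]
rack 0.7 [384.1 229.3] [ 0.621 -0.243  0.034]
rack 0.69 [217.  217.6] [0.631 0.214 0.036]
lane 0.68 [407.2 246.9] [ 0.579 -0.312  0.011]
rail_face 0.65 [414.2 235.8] [ 0.608 -0.326  0.03 ]
rail_face 0.45 [390.5 219.1] [ 0.632 -0.236  0.124]
stop_face 0.7 [385.8 229.1] [ 0.622 -0.249  0.029]
latch_grip 0.6 [389.  222.5] [ 0.626 -0.236  0.108]
latch_grip 0.38 [405.4 245.9] [ 0.581 -0.307  0.011]
bottle_a 0.85 [260.2 186.8] [0.714 0.099 0.074]
bottle_a 0.27 [382.4 226.1] [ 0.63  -0.239  0.031]
```

```bash
python3 - <<'E'
from h import *
im=np.load("top0.npz")["im"]
a=cv2.resize(im[140:340,100:300],None,fx=2.0,fy=2.0); b=cv2.resize(im[160:310,340:490],(400,400))
cv2.imwrite("pics/topcrop.png",np.hstack([a,b]))
E
```

```text
(no output)
```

View pics/scene0.png

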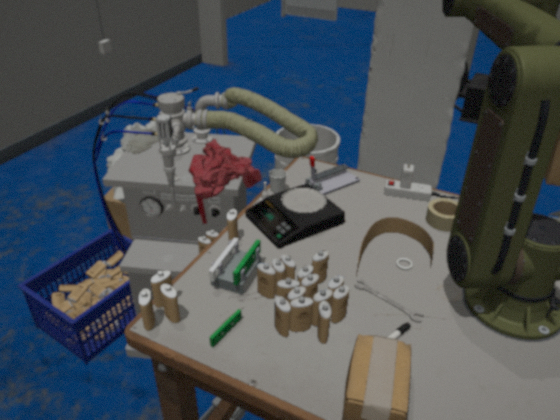

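View pics/top0.png

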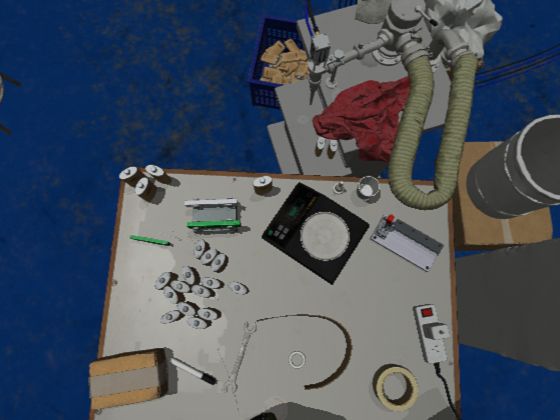

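View pics/topcrop.png

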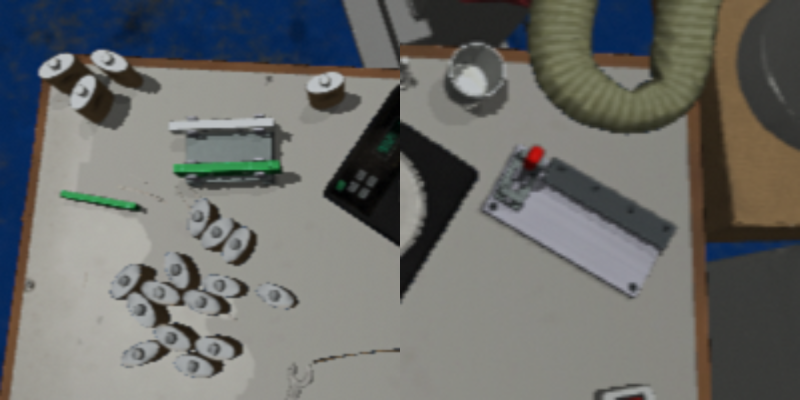

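The scene view shows the rack at (240,262) with green nearer the camera/robot and white beyond it. The decoy small green strip is at (226,327), and the lane is at (335,182) with its red grip at (313,162). In the top view the rack's green strip is at (214,224), the small green at (150,240), bottle_a at (262,183), and the lane at (407,243), yawed about -30°, with its latch at the upper left (390,219) and its rail on the far side.

```bash
python3 - <<'E'
from h import *
for cam in("top","scene"):
    z=np.load(cam+"0.npz"); im,d=z["im"].astype(int),z["d"]; W=cloud(cam,d)
    B,G,R=im[...,0],im[...,1],im[...,2]
    g=(G>R+30)&(G>B+30)&(W[...,0]>.5)&(W[...,0]<.7)&(W[...,1]<.45)&(W[...,1]>0.05)
    n,l=cv2.connectedComponents(g.astype(np.uint8))
    for k in range(1,n):
        P=W[l==k]; 
        if len(P)<20: continue
        t=P[P[:,2]>np.percentile(P[:,2],60)] 
        c,s,(vx,)=0,0,(0,)
        (w,h),a=cv2.minAreaRect(P[:,:2].astype(np.float32))[1:]
        print(cam,"green",len(P),P.mean(0).round(4),np.percentile(P[:,2],[2,98]).round(3),"rect",cv2.minAreaRect(P[:,:2].astype(np.float32)))
    r=(R>G+80)&(R>B+80)&(W[...,1]<-.15)&(W[...,0]<.68)&(W[...,2]<.16)
    print("red",W[r].mean(0).round(4),np.percentile(W[r][:,2],[2,98]).round(3),r.sum())
    reg=(W[...,0]>.5)&(W[...,0]<.7)&(W[...,1]<-.2)&(W[...,1]>-.44)
    bed=reg&(abs(W[...,2]-.012)<.004); n,l,s,c=cv2.connectedComponentsWithStats(bed.astype(np.uint8))
    k=1+np.argmax(s[1:,4]); print("bed",cv2.minAreaRect(W[l==k][:,:2].astype(np.float32)),s[k,4])
    rl=reg&(abs(W[...,2]-.032)<.006); print("lip",cv2.minAreaRect(W[rl][:,:2].astype(np.float32)),rl.sum())
    m=(W[...,0]>.45)&(W[...,0]<.8)&(W[...,1]<-.1)&(W[...,1]>-.5)
    H,xe,ye=np.histogram2d(W[m][:,0],W[m][:,1],bins=[7,8],range=[[.45,.8],[-.5,-.1]],weights=None)
    M=np.zeros((7,8))
    for p in W[m]:
        i,j=int((p[0]-.45)/.05),int((p[1]+.5)/.05)
        if i<7 and j<8: M[i,j]=max(M[i,j],p[2])
    print("maxheight rows x .45.., cols y -.5..\n",M.round(2))
    # rack/bottles around strip
    m=(W[...,0]>.5)&(W[...,0]<.75)&(W[...,1]>.08)&(W[...,1]<.33)
    M=np.zeros((10,10))
    for p in W[m]:
        M[int((p[0]-.5)/.025001),int((p[1]-.08)/.025001)]=max(M[int((p[0]-.5)/.025001),int((p[1]-.08)/.025001)],p[2])
    print((M*1000).astype(int))
s=readout.get_state(); print(s["eef_rot"],s["tool_pos"],s["opening"],s["clock"])
E
```

```text
top green 234 [0.6101 0.2162 0.0734] [0.069 0.077] rect ((0.6109306812286377, 0.22788724303245544), (0.1582702398300171, 0.020486043766140938), 89.80282592773438)
top green 123 [0.5635 0.3959 0.0281] [0.023 0.032] rect ((0.5637009143829346, 0.3960185647010803), (0.10252414643764496, 0.008749271742999554), 82.83047485351562)
red [ 0.5085 -0.3008  0.0738] [0.031 0.127] 61
bed ((0.5820527076721191, -0.3037571310997009), (0.17821402847766876, 0.06080224737524986), 61.42600631713867) 1049
lip ((0.6135231852531433, -0.3172205984592438), (0.18117906153202057, 0.05897253751754761), 75.19473266601562) 613
maxheight rows x .45.., cols y -.5..
 [[0.   0.   0.   0.   0.   0.   0.   0.06]
 [0.   0.01 0.02 0.02 0.   0.   0.05 0.08]
 [0.   0.03 0.04 0.03 0.02 0.02 0.06 0.08]
 [0.   0.   0.03 0.04 0.08 0.13 0.06 0.08]
 [0.   0.   0.16 0.16 0.15 0.13 0.06 0.06]
 [0.   0.   0.18 0.17 0.15 0.15 0.06 0.07]
 [0.   0.17 0.19 0.18 0.16 0.15 0.06 0.01]]
[[ 2  2  3 85 97 97 86 79  3  2]
 [ 4  2  3 72 85 97 95 87  2  3]
 [ 3  2  3  5  4  2 86  2  4  4]
 [34  3  3 35 37 37 37 73 72  2]
 [27  2 75 79 76 80 78 7
[... 967 characters left out ...]
.04 0.07 0.13 0.06 0.08]
 [0.   0.01 0.16 0.16 0.15 0.14 0.06 0.07]
 [0.   0.   0.18 0.17 0.15 0.15 0.06 0.07]
 [0.   0.   0.19 0.19 0.16 0.16 0.06 0.01]]
[[ 3  3  3  3 98 97 99 86  5  4]
 [ 5  1  0  0 87 98 99 96  4  4]
 [ 5  0  0  0  0  0 93 85  4  3]
 [39  3  4  0  4 38 39 70 68  3]
 [34  3 77 77 77 79 78 78 78  3]
 [ 3  3  0 69 38 39 38 39 39  4]
 [ 2  3  1 70 70 70 71 71 69 67]
 [ 3  3  2 69 71 70 68 70 68  4]
 [87 88  0  4  4  6  3  5  4  5]
 [98 88  4  5  3  4  3  4  7  5]]
[[-2.25789575e-01  9.74176094e-01 -7.16160931e-05]
 [ 9.74176086e-01  2.25789583e-01  1.32472770e-04]
 [ 1.45221974e-04 -3.98557148e-05 -9.99999989e-01]] [ 0.13551365 -0.58446634  0.23125259] 0.0854696632699531 0.9
```

Request:
{"name": "servo_tool", "arguments": {"steps": [0,0,-77,67.8,64.4,0,0,0,0,-77,67.8,64.4,0,0,0,0,-77,67.8,64.4,0,0,0,0,-77,67.8,64.4,0,0,0,0,-77,67.8,64.4,0,0,0,0,-77,67.8,64.4,0,0,0,0,-77,67.8,64.4,0,0,0,0,-77,67.8,64.4,0,0,0,0,-77,67.8,64.4,0,0,0,0,-77,67.8,64.4,0,0,0,0,-77,67.8,64.4,0,0,0,0,-77,67.8,64.4,0,0]}}

```text
clock: 1.9
tool_pos: [0.3896, -0.1515, 0.2319]
eef_rot: [[-1.0, -0.006, 0.002], [-0.006, 1.0, 0.0], [-0.002, 0.0, -1.0]]
ft_force: [-0.8, -1.3, -0.4]
opening: 0.0426
```

Request:
{"name": "servo_tool", "arguments": {"steps": [0,0,0,-22,37.4,0,0,0,0,0,-22,37.4,0,0,0,0,0,-22,37.4,0,0,0,0,0,-22,37.4,0,0,0,0,0,-22,37.4,0,0,0,0,0,-22,37.4,0,0,0,0,0,-22,37.4,0,0,0,0,0,-22,37.4,0,0,0,0,0,-22,37.4,0,0,0,0,0,-22,37.4,0,0,0,0,0,-22,37.4,0,0,0,0,0,-22,37.4,0,0]}}

```text
clock: 2.9
tool_pos: [0.6094, 0.2239, 0.2285]
eef_rot: [[-1.0, -0.004, -0.003], [-0.003, 1.0, -0.002], [0.003, -0.002, -1.0]]
ft_force: [0.2, 0.1, -0.8]
opening: 0.0427
```

Request:
{"name": "servo_tool", "arguments": {"steps": [0,0,0,0,0,0,0,0,0,0,0,0,0,0]}}

```text
clock: 3.07
tool_pos: [0.6087, 0.2203, 0.2314]
eef_rot: [[-1.0, -0.001, -0.0], [-0.001, 1.0, -0.0], [0.0, -0.0, -1.0]]
ft_force: [-0.4, -0.4, -0.4]
opening: 0.0426
```

```bash
python3 - <<'E'
from h import *
s=readout.get_state(); print(s["tool_pos"].round(4) if hasattr(s["tool_pos"],"round") else s["tool_pos"]); print(np.round(s["eef_rot"],4).tolist())
c=eyes.calibration("wrist"); im,d=eyes.snapshot("wrist"); cv2.imwrite("pics/w1.png",im); np.savez("w1.npz",im=im,d=d)
W=cloud("wrist",d,c); I=im.astype(int); g=(I[...,1]>I[...,0]+30)&(I[...,1]>I[...,2]+30)&(W[...,2]>.068)&(W[...,2]<.085)
P=W[g]; print(len(P),P.mean(0),cv2.minAreaRect(P[:,:2].astype(np.float32)),cv2.fitLine(P[:,:2].astype(np.float32),cv2.DIST_HUBER,0,.01,.01).ravel())
print(np.percentile(P[:,1],[0.5,99.5]))
for r in eyes.tip_of("strip_green_center","wrist"): print(r,pt("wrist",r["centre"],z=.055,c=c))
print(np.round(c["T"],3).tolist())
E
```

```text
[0.6087 0.2203 0.2314]
[[-1.0, -0.0009, -0.0], [-0.0009, 1.0, -0.0002], [0.0, -0.0002, -1.0]]
1687 [0.61041012 0.21274514 0.07531617] ((0.6101816892623901, 0.21626484394073486), (0.011816621758043766, 0.13997195661067963), 4.767087936401367) [ 0.08308259 -0.9965427   0.6104101   0.21274514]
[0.1473571  0.28485317]
{'centre': [307.3, 313.6], 'confidence': 0.85} [0.56903083 0.36898298 0.055     ]
{'centre': [275.1, 190.6], 'confidence': 0.83} [0.60809001 0.21739719 0.055     ]
[[-1.0, -0.001, -0.001, 0.609], [-0.001, 0.945, 0.327, 0.134], [0.001, 0.327, -0.945, 0.374], [0.0, 0.0, 0.0, 1.0]]
```

View pics/w1.png

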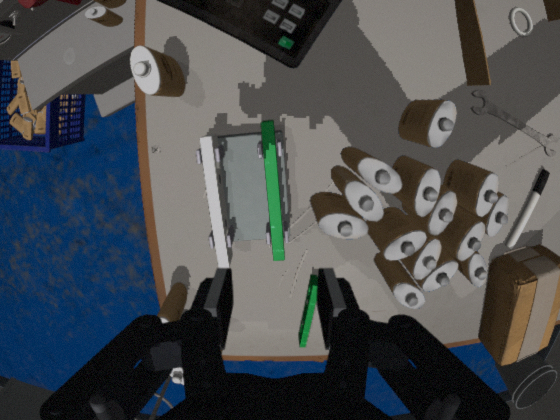

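The wrist picture shows the green strip between its cheeks from (268,122) to (279,258). The white one lies parallel at (215,200), the small decoy is at (311,310), and the nearest bottles are at (340,220).

Request:
{"name": "servo_tool", "arguments": {"steps": [0,0,-4.8,-0.15,-0.4,0,0.3,0,0,-4.8,-0.15,-0.4,0,0.3,0,0,-4.8,-0.15,-0.4,3,0.3,0,0,-4.8,-0.15,-0.4,6,0.3,0,0,-4.8,-0.15,-0.4,9,0.3,0,0,-4.8,-0.15,-0.4,12,0.3,0,0,-4.8,-0.15,-0.4,14.5,0.3,0,0,-4.8,-0.15,-0.4,16.5,0.3,0,0,-4.8,-0.15,-0.4,18,0.3,0,0,-4.8,-0.15,-0.4,18.6,0.3,0,0,-4.8,-0.15,-0.4,18.6,0.3,0,0,-4.8,-0.15,-0.4,18.6,0.3]}}

```text
clock: 4.17
tool_pos: [0.6107, 0.2165, 0.0465]
eef_rot: [[-0.997, -0.084, 0.001], [-0.084, 0.997, 0.0], [-0.001, 0.0, -1.0]]
ft_force: [0.3, 0.5, 1.6]
opening: 0.0299
```

Request:
{"name": "servo_tool", "arguments": {"steps": [0,0,0,0,0,0,1,0,0,0,0,0,0,1,0,0,0,0,0,0,1,0,0,0,0,0,0,1,0,0,0,0,0,0,1,0,0,0,0,0,0,1]}}

```text
clock: 4.67
tool_pos: [0.6112, 0.2171, 0.0474]
eef_rot: [[-0.996, -0.085, 0.003], [-0.085, 0.996, 0.001], [-0.003, 0.001, -1.0]]
ft_force: [-1.1, 0.6, 6.0]
opening: 0.011
```

Request:
{"name": "servo_tool", "arguments": {"steps": [0,0,0,0,0,-1,1,0,0,0,0,0,-3,1,0,0,0,0,0,-6,1,0,0,0,0,0,-9,1,0,0,0,0,0,-12,1,0,0,0,0,0,-15,1,0,0,0,0,0,-18,1,0,0,0,0,0,-19,1,0,0,0,0,0,-19,1]}}

```text
clock: 5.42
tool_pos: [0.6112, 0.2169, 0.2397]
eef_rot: [[-0.996, -0.084, 0.005], [-0.084, 0.996, 0.003], [-0.006, 0.003, -1.0]]
ft_force: [0.2, -0.5, -0.8]
opening: 0.0108
```

```bash
python3 - <<'E'
from h import *
# fine height map around latch / hose (5 cols of 2cm) from first pictures, max & also lower
for cam in ("top","scene"):
    z=np.load(cam+"0.npz"); W=cloud(cam,z["d"]).reshape(-1,3); W=W[~np.isnan(W[:,0])]
    M,*_=np.histogram2d([],[],bins=[1,1])
    M=np.zeros((12,16))
    for p in W:
        i,j=int((p[0]-.54)//.02),int((p[1]+.44)//.02)
        if 0<=i<12 and 0<=j<16: M[i,j]=max(M[i,j],p[2])
    print("rows x .54.. cols y -.44..(2cm)\n",(M*1000).astype(int))
E
```

```text
rows x .54.. cols y -.44..(2cm)
 [[  3   1  14  15  15  14  15  12   3   2   3   3   2   2  59  75]
 [  1   1  34  33  15  13  14  16  14  14   2   2   2  57  74  75]
 [  2  31  35  35  33  34  16  17  14  21  17  10  53  60  76  72]
 [  3   1   3  33  34  35  34  35  16  37  40  20  58  61  72  74]
 [  2   1   3   2  31  36  38  34  35 126 126   2  61  60  59  75]
 [  1   4   2   3   2   3  33  33  38 121 125   3  51  57  59  61]
 [  2   2   2 150 156 158 155 148 142  13   2   2   1   2  57  60]
 [  2   2 144 163 162 160 156 153 150 142   3   4   4   3   2   3]
 [  3   3 165 169 164 151 147 151 152 147 128  59  62  60   2   2]
 [  0   0 170 172 172   0   0 144 150 151 138  51   7  60   2  66]
 [  0   0 178 180 179   0   0 144 152 151 141  61  60  62   4  65]
 [  0   0 181 186 183   0   0 147 157 157 140  60  61   0   0   0]]
rows x .54.. cols y -.44..(2cm)
 [[  5   4  12  14  16  14  14  16   4   3   2   1   0   0  58  73]
 [  2   6  34  32  33  15  16  15  18  15   4   2   0   0   0  76]
 [  1   0  36  34  34  35  15  16  15  14  16   0   0  60  71  78]
 [  0   0  30  33  37  37  36  34  16  35  37   0  57  60  70  74]
 [  2   5   0   0  31  35  37  36  38  87 127   0  61  61  61  74]
 [  2   6   4   3   0   0  32  38  38  84 128   0  53  60  61  57]
 [  2   4   1   3 154 157 157 147 139  35   0   0   0   0  58  61]
 [  3   3   3 162 163 161 156 154 153 141   4   0   0   0   0   0]
 [  0   0   1 167 168 157 151 151 152 149 136  62  62  61   0   0]
 [  2   3 166 172 173 159   2   3 148 150 146  65   6  61   0  32]
 [  2   1 170 178 181 165   4   3 149 153 149  62  45  63   2   0]
 [  0   1 178 185 186 172   1   0 155 158 147  62  60   1   2   1]]
```

Request:
{"name": "servo_tool", "arguments": {"steps": [0,0,5,1,-3,0,1,0,0,10,2.5,-8,0,1,0,0,15,4,-14,0,1,0,0,20,5,-20,0,1,0,0,25,6,-26,0,1,0,0,30,7,-32,0,1,0,0,34,8,-37,0,1,0,0,35,9,-42,0,1,0,0,35,9.2,-46,0,1,0,0,35,9.2,-48.5,0,1,0,0,35,9.2,-49,0,1,0,0,35,9.2,-49,0,1]}}

```text
clock: 6.42
tool_pos: [0.5593, -0.2714, 0.2335]
eef_rot: [[-0.865, 0.502, -0.002], [0.502, 0.865, 0.001], [0.003, 0.0, -1.0]]
ft_force: [0.6, 0.2, -0.7]
opening: 0.0108
```

Request:
{"name": "servo_tool", "arguments": {"steps": [0,0,0,0,0,0,1,0,0,0,0,0,0,1,0,0,0,0,0,0,1]}}

```text
clock: 6.67
tool_pos: [0.5598, -0.2697, 0.2335]
eef_rot: [[-0.864, 0.503, -0.002], [0.503, 0.864, 0.001], [0.003, -0.0, -1.0]]
ft_force: [-0.5, 0.0, -1.5]
opening: 0.0111
```

```bash
python3 - <<'E'
from h import *
s=readout.get_state(); print(np.round(s["tool_pos"],4),np.round(s["eef_rot"],4).tolist(),s["opening"])
c=eyes.calibration("wrist"); im,d=eyes.snapshot("wrist"); cv2.imwrite("pics/w2.png",im); np.savez("w2.npz",im=im,d=d,T=c["T"])
W=cloud("wrist",d,c); I=im.astype(int)
for n in ["lane","rail_face","stop_face","latch_grip","strip_green_center"]:
    for r in eyes.tip_of(n,"wrist")[:2]:
        u,v=r["centre"]; print(n,r["confidence"],np.round([u,v],1),np.round(W[int(v),int(u)],4))
reg=(W[...,0]>.48)&(W[...,0]<.7)&(W[...,1]<-.18)&(W[...,1]>-.46)
bed=reg&(abs(W[...,2]-.012)<.004); n,l,st,_=cv2.connectedComponentsWithStats(bed.astype(np.uint8))
k=1+np.argmax(st[1:,4]); print("bed",cv2.minAreaRect(W[l==k][:,:2].astype(np.float32)),st[k,4],np.median(W[l==k][:,2]))
lip=reg&(abs(W[...,2]-.033)<.004); n,l,st,_=cv2.connectedComponentsWithStats(lip.astype(np.uint8))
for k in np.argsort(-st[1:,4])[:2]+1: print("lip",cv2.minAreaRect(W[l==k][:,:2].astype(np.float32)),st[k,4],np.median(W[l==k][:,2]))
E
```

```text
[ 0.5598 -0.2697  0.2335] [[-0.8643, 0.503, -0.0025], [0.503, 0.8643, 0.0013], [0.0028, -0.0002, -1.0]] 0.011145637211139337
lane 0.71 [234.1 151.2] [ 0.5807 -0.3251  0.0111]
rail_face 0.94 [209.7 161. ] [ 0.6061 -0.3312  0.0323]
stop_face 0.61 [233.3 215.6] [ 0.6219 -0.2612  0.0126]
latch_grip 0.91 [222.1 270.8] [nan nan nan]
strip_green_center 0.69 [274.9 292.9] [ 0.5546 -0.281   0.2611]
bed ((0.5818791389465332, -0.3052782714366913), (0.17777758836746216, 0.05742960050702095), 62.145050048828125) 5716 0.012296061780211698
lip ((0.609013020992279, -0.3379047214984894), (0.14076824486255646, 0.029060643166303635), 61.82337188720703) 3165 0.03222223704860777
lip ((0.6318982839584351, -0.2486017942428589), (0.02580447494983673, 0.06029968708753586), 61.57976150512695) 579 0.03476198704108363
```

View pics/w2.png

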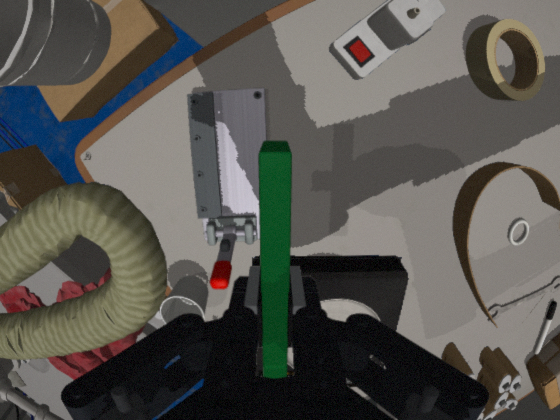

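The wrist view shows the lane with rail from (195,95) to (205,215), stop (230,230) and the raised red grip at (222,272), with the green strip held squarely in front. The hose lies left of the rail at (110,270).

Request:
{"name": "servo_tool", "arguments": {"steps": [0,0,-2.2,-1.5,-3.6,0,1,0,0,-2.2,-1.5,-3.6,2,1,0,0,-2.2,-1.5,-3.6,5,1,0,0,-2.2,-1.5,-3.6,8,1,0,0,-2.2,-1.5,-3.6,11,1,0,0,-2.2,-1.5,-3.6,14,1,0,0,-2.2,-1.5,-3.6,16.5,1,0,0,-2.2,-1.5,-3.6,18.5,1,0,0,-2.2,-1.5,-3.6,19.3,1,0,0,-2.2,-1.5,-3.6,19.3,1,0,0,-2.2,-1.5,-3.6,19.3,1,0,0,-2.2,-1.5,-3.6,19.3,1]}}

```text
clock: 7.97
tool_pos: [0.5564, -0.3088, 0.0446]
eef_rot: [[-0.884, 0.468, 0.003], [0.468, 0.884, -0.001], [-0.003, 0.0, -1.0]]
ft_force: [-0.3, -1.0, -0.8]
opening: 0.0107
```

```bash
cat >> h.py <<'E'
O=np.array([.5873,-.3223]); YAW=np.radians(-28.0)
def lane(p):
    c,s=np.cos(YAW),np.sin(YAW); d=np.asarray(p)[...,:2]-O
    return np.stack([d@[c,s],d@[-s,c]],-1)*1000
def toolmove(lx,ly,z):
    "cm in tool axes from the present pose to lane point (mm) at z (m), and wz to square with the lane"
    s=readout.get_state(); c,q=np.cos(YAW),np.sin(YAW); R=np.array(s["eef_rot"])
    w=np.r_[O+np.array([c*lx-q*ly,q*lx+c*ly])/1000,z]
    return np.round(R.T@(w-s["tool_pos"])*100,2)
E
python3 - <<'E'
from h import *
s=readout.get_state(); p=s["tool_pos"]; print(np.round(p,4),lane(p),np.round(s["eef_rot"],3).tolist(),np.round(s["ft_force"],1))
print(toolmove(-35.5,-3.3,.0244))
c=eyes.calibration("wrist"); im,d=eyes.snapshot("wrist"); W=cloud("wrist",d,c); I=im.astype(int)
g=(I[...,1]>I[...,0]+30)&(I[...,1]>I[...,2]+30)&(W[...,2]>.02)&(W[...,2]<.11)&(W[...,0]>.45)&(W[...,0]<.65)&(W[...,1]<-.15); P=W[g]
L=lane(P); print(len(P),np.percentile(L,[1,50,99],axis=0).round(1).tolist(),np.percentile(P[:,2],[1,50,99]))
cv2.imwrite("pics/w3.png",im)
im,d=eyes.snapshot("top"); cv2.imwrite("pics/t3.png",im)
E
```

```text
[ 0.5564 -0.3088  0.0446] [-33.62002342  -2.55191073] [[-0.884, 0.468, 0.003], [0.468, 0.884, -0.001], [-0.003, 0.0, -1.0]] [-0.3 -1.  -0.8]
[ 0.19 -0.07  2.02]
6237 [[-38.5, -72.2], [-33.0, -32.9], [-27.4, 34.9]] [0.07103272 0.07242305 0.07374943]
```

Request:
{"name": "servo_tool", "arguments": {"steps": [0,0,0,0.2,-0.1,0.7,1,0,0,0,0.2,-0.1,1.4,1,0,0,0,0.2,-0.1,1.8,1,0,0,0,0.2,-0.1,2.0,1,0,0,0,0.2,-0.1,2.1,1,0,0,0,0.2,-0.1,2.1,1,0,0,0,0.2,-0.1,2.1,1]}}

```text
clock: 8.65
tool_pos: [0.5531, -0.3085, 0.0244]
eef_rot: [[-0.884, 0.468, 0.001], [0.468, 0.884, -0.001], [-0.001, -0.001, -1.0]]
ft_force: [-7.3, 5.9, 16.6]
opening: 0.011
```

Request:
{"name": "servo_tool", "arguments": {"steps": [0,0,0,0,0,-0.1,1,0,0,0,0,0,-0.1,1,0,0,0,0,0,-0.1,0.7,0,0,0,0,0,-0.1,0.5,0,0,0,0,0,-0.1,0.3,0,0,0,0,0,-0.1,0.3,0,0,0,0,0,-0.1,0.3,0,0,0,0,0,-2,0.3,0,0,0,0,0,-4,0.3,0,0,0,0,0,-6,0.3,0,0,0,0,0,-8,0.3,0,0,0,0,0,-8,0.3]}}

```text
clock: 9.65
tool_pos: [0.5549, -0.3096, 0.1066]
eef_rot: [[-0.884, 0.468, 0.006], [0.468, 0.884, -0.003], [-0.007, 0.0, -1.0]]
ft_force: [0.0, -0.6, 1.1]
opening: 0.0297
```

```bash
cat >> h.py <<'E'
def green(name,z0=.005,z1=.11):
    s=readout.get_state(); p=s["tool_pos"]; print("tcp",np.round(p,4),lane(p).round(1),np.round(s["ft_force"],1),"t",s["clock"])
    c=eyes.calibration("wrist"); im,d=eyes.snapshot("wrist"); W=cloud("wrist",d,c); I=im.astype(int); cv2.imwrite(f"pics/{name}.png",im)
    g=(I[...,1]>I[...,0]+30)&(I[...,1]>I[...,2]+30)&(W[...,2]>z0)&(W[...,2]<z1)&(W[...,0]>.45)&(W[...,0]<.7)&(W[...,1]<-.15); P=W[g]
    L=lane(P); print(len(P),np.percentile(L,[.5,50,99.5],axis=0).round(1).tolist(),np.percentile(P[:,2],[1,50,99]).round(4))
    print(cv2.minAreaRect(L.astype(np.float32))); return im,W,P
E
python3 - <<'E'
from h import *
green("w4"); print(toolmove(-75,-3,.05))
E
```

```text
tcp [ 0.5549 -0.3096  0.1066] [-34.6  -4. ] [ 0.  -0.6  1.1] t 9.65
3212 [[-41.6, -73.7], [-36.0, -17.0], [-30.5, 63.8]] [0.0508 0.0523 0.0538]
((-36.08380889892578, -4.1494140625), (11.197953224182129, 139.63880920410156), 0.13864938914775848)
[3.98 0.08 5.39]
```

Request:
{"name": "servo_tool", "arguments": {"steps": [0,0,0,2,0.1,0,1,0,0,0,4,0.1,0,1,0,0,0,4,0.1,0,1,0,0,0,4,0.1,2,1,0,0,0,4,0.1,4,1,0,0,0,4,0.1,5.8,1,0,0,0,4,0.1,6.2,1,0,0,0,4,0.1,6.2,1,0,0,0,4,0.1,6.2,1]}}

```text
clock: 10.45
tool_pos: [0.5183, -0.2891, 0.0396]
eef_rot: [[-0.883, 0.469, -0.0], [0.469, 0.883, -0.0], [0.0, -0.001, -1.0]]
ft_force: [-0.7, 0.4, 1.6]
opening: -0.0001
```

Request:
{"name": "servo_tool", "arguments": {"steps": [0,0,0,-0.8,0,0,1,0,0,0,-1.4,0,0,1,0,0,0,-1.8,0,0,1,0,0,0,-2.1,0,0,1,0,0,0,-2.4,0,0,1,0,0,0,-2.7,0,0,1,0,0,0,-3.0,0,0,1,0,0,0,-3.3,0,0,1,0,0,0,-3.6,0,0,1,0,0,0,-3.6,0,0,1]}}

```text
clock: 11.28
tool_pos: [0.5502, -0.3059, 0.0392]
eef_rot: [[-0.883, 0.469, -0.0], [0.469, 0.883, -0.0], [0.0, -0.0, -1.0]]
ft_force: [-0.6, -0.1, -0.9]
opening: 0.0001
```

```bash
python3 - <<'E'
from h import *
green("w5"); print(toolmove(-60,0,.08))
E
```

```text
tcp [ 0.5502 -0.3059  0.0392] [-40.4  -2.9] [-0.6 -0.1 -0.9] t 11.2833
10465 [[-29.3, -73.8], [-9.3, -28.2], [9.7, 28.2]] [0.0228 0.0243 0.0257]
((-8.184788703918457, -19.03997039794922), (110.37442016601562, 43.03031921386719), 89.40398406982422)
[ 1.93  0.29 -4.08]
```

Request:
{"name": "servo_tool", "arguments": {"steps": [0,0,0,1.2,0,0,1,0,0,0,1.2,0,0,1,0,0,0,1.2,0,2.1,1,0,0,0,1.2,0,2.1,1,0,0,0,0.6,0,2.1,1,0,0,0,0.2,0,2.1,1,0,0,0,-0.2,0,2.1,1,0,0,0,-0.5,0,2.1,1,0,0,0,-0.7,0,2.1,1,0,0,0,-0.9,0,2.1,1,0,0,0,-0.9,0,2.1,1]}}

```text
clock: 12.25
tool_pos: [0.5582, -0.3101, 0.0184]
eef_rot: [[-0.883, 0.469, 0.0], [0.469, 0.883, -0.0], [-0.0, 0.0, -1.0]]
ft_force: [0.1, -0.2, 0.6]
opening: 0.0001
```

```bash
python3 - <<'E'
from h import *
green("w6"); print(toolmove(-29.5,0,.018))
E
```

```text
tcp [ 0.5582 -0.3101  0.0184] [-31.4  -2.9] [ 0.1 -0.2  0.6] t 12.25
11089 [[-23.7, -74.0], [-4.7, -34.7], [13.7, 13.8]] [0.0227 0.0243 0.0257]
((-4.826770782470703, -29.004634857177734), (38.67320251464844, 90.48823547363281), 0.4513118863105774)
[-0.21  0.28  0.03]
```

Request:
{"name": "servo_tool", "arguments": {"steps": [0,0,0,-0.3,0,0,1,0,0,0,-0.5,0,0,1,0,0,0,-0.7,0,0,1,0,0,0,-0.8,0,0,1,0,0,0,-0.9,0,0,1,0,0,0,-0.9,0,0,1]}}

```text
clock: 12.8
tool_pos: [0.5659, -0.3142, 0.0182]
eef_rot: [[-0.883, 0.469, -0.0], [0.469, 0.883, 0.0], [0.0, 0.0, -1.0]]
ft_force: [0.3, -0.2, 1.0]
opening: 0.0002
```

```bash
python3 - <<'E'
from h import *
green("w7")
E
```

```text
tcp [ 0.5659 -0.3142  0.0182] [-22.7  -2.8] [ 0.3 -0.2  1. ] t 12.8
7986 [[-15.1, -74.1], [-2.3, -34.4], [13.6, 13.9]] [0.0227 0.0243 0.0257]
((3.9129486083984375, -29.056156158447266), (38.63391876220703, 90.49357604980469), 0.18797598779201508)
```

Request:
{"name": "servo_tool", "arguments": {"steps": [0,0,0,-0.1,0,0,1,0,0,0,-0.15,0,0,1,0,0,0,-0.2,0,0,1,0,0,0,-0.2,0,0,1]}}

```text
clock: 13.18
tool_pos: [0.5663, -0.3143, 0.0182]
eef_rot: [[-0.883, 0.469, -0.003], [0.469, 0.883, 0.002], [0.004, -0.0, -1.0]]
ft_force: [-6.2, 5.5, 5.1]
opening: -0.0005
```

Request:
{"name": "servo_tool", "arguments": {"steps": [0,0,0,1,0,0,1,0,0,0,1,0,-4,1,0,0,0,1,-4,-4,1,0,0,0,-0.5,-8,-4,1,0,0,0,-1.8,-9.4,-4,1,0,0,0,-1.8,-9.4,-4,1,0,0,0,-1.8,-9.4,-1,1,0,0,0,-1.8,-9.4,0,1,0,0,0,-1.8,-9.4,0,1,0,0,0,-1.8,-9.4,0,1]}}

```text
clock: 14.02
tool_pos: [0.5391, -0.406, 0.0178]
eef_rot: [[-0.884, 0.468, -0.002], [0.468, 0.884, 0.0], [0.002, -0.001, -1.0]]
ft_force: [-0.4, 0.1, 1.4]
opening: -0.0002
```

```bash
python3 - <<'E'
from h import *
green("w8"); print(toolmove(-3,-81,.018))
E
```

```text
tcp [ 0.5391 -0.406   0.0178] [ -3.2 -96.5] [-0.4  0.1  1.4] t 14.0167
230 [[-6.4, -107.7], [-3.4, -38.6], [23.2, -33.6]] [0.0148 0.024  0.0861]
((8.968544006347656, -70.56417846679688), (28.57912826538086, 74.84602355957031), 1.8036521673202515)
[0.05 1.55 0.12]
```

Push along +y up to the stop.

Request:
{"name": "servo_tool", "arguments": {"steps": [0,0,0,0,0.5,0,1,0,0,0,0,0.9,0,1,0,0,0,0,1.1,0,1,0,0,0,0,1.3,0,1,0,0,0,0,1.45,0,1,0,0,0,0,1.55,0,1,0,0,0,0,1.55,0,1]}}

```text
clock: 14.65
tool_pos: [0.5468, -0.3928, 0.0186]
eef_rot: [[-0.883, 0.469, 0.0], [0.469, 0.883, -0.0], [-0.001, -0.0, -1.0]]
ft_force: [0.4, -1.3, 1.3]
opening: -0.0
```

Request:
{"name": "servo_tool", "arguments": {"steps": [0,0,0,0,0.1,0,1,0,0,0,0,0.2,0,1,0,0,0,0,0.2,0,1]}}

```text
clock: 14.9
tool_pos: [0.5474, -0.3913, 0.0183]
eef_rot: [[-0.883, 0.469, -0.0], [0.469, 0.883, -0.0], [0.0, -0.0, -1.0]]
ft_force: [-0.8, -2.7, 2.4]
opening: -0.0001
```

Request:
{"name": "servo_tool", "arguments": {"steps": [0,0,0,0,0.1,0,1,0,0,0,0,0.15,0,1,0,0,0,0,0.2,0,1,0,0,0,0,0.2,0,1]}}

```text
clock: 15.23
tool_pos: [0.5474, -0.391, 0.0184]
eef_rot: [[-0.883, 0.47, -0.002], [0.47, 0.883, -0.002], [0.001, -0.003, -1.0]]
ft_force: [-2.8, -8.4, 0.4]
opening: -0.0
```

Request:
{"name": "servo_tool", "arguments": {"steps": [0,0,0,0,-1,0,1,0,0,0,0,-1,-4,1,0,0,0,3.2,-0.5,-4,1,0,0,0,3.2,3,-4,1,0,0,0,3.2,5.5,-4,1,0,0,0,3.2,5.5,-4,1,0,0,0,3.2,5.5,-1,1,0,0,0,3.2,5.5,0,1,0,0,0,2.4,5.5,0,1,0,0,0,2.1,5.5,0,1,0,0,0,1.9,5.5,0,1,0,0,0,1.8,5.5,0,1]}}

```text
clock: 16.23
tool_pos: [0.5521, -0.3292, 0.0144]
eef_rot: [[-0.883, 0.47, -0.017], [0.47, 0.883, 0.009], [0.019, 0.0, -1.0]]
ft_force: [-20.1, 17.0, 2.1]
opening: 0.0002
```

Request:
{"name": "servo_tool", "arguments": {"steps": [0,0,0,-0.1,0,0,1,0,0,0,-0.15,0,0,1,0,0,0,-0.15,0,0,1]}}

```text
clock: 16.48
tool_pos: [0.5522, -0.3292, 0.0144]
eef_rot: [[-0.883, 0.47, -0.019], [0.47, 0.883, 0.01], [0.022, 0.0, -1.0]]
ft_force: [-23.3, 18.8, 4.2]
opening: 0.0001
```

```bash
python3 - <<'E'
from h import *
green("w9")
E
```

```text
tcp [ 0.5522 -0.3292  0.0144] [-27.8 -22.5] [-23.3  18.8   4.2] t 16.4833
5138 [[-15.1, -70.0], [-4.0, -45.8], [13.6, -7.5]] [0.0222 0.0243 0.0256]
((-0.6218338012695312, -37.81721115112305), (65.18017578125, 29.24980354309082), 89.86880493164062)
```

View pics/w9.png

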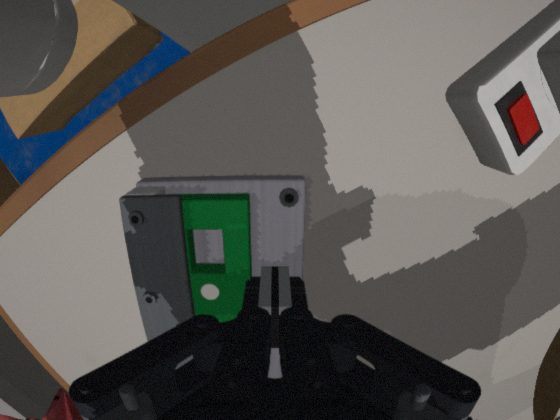

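The wrist view shows the strip flat and flush against the rail, with its -y slot at (210,250). The finger touches the front edge.

Request:
{"name": "servo_tool", "arguments": {"steps": [0,0,0,1.5,0,0,1,0,0,0,2,0,0,1,0,0,0,2,0,-3,1,0,0,0,2,0,-7,1,0,0,0,2,0,-11,1,0,0,0,2,0,-15,1,0,0,0,2,0,-18.5,1,0,0,0,2,0,-18.5,1,0,0,0,2,0,-18.5,1]}}

```text
clock: 17.28
tool_pos: [0.5437, -0.3248, 0.2081]
eef_rot: [[-0.883, 0.469, 0.008], [0.469, 0.883, -0.003], [-0.008, 0.001, -1.0]]
ft_force: [0.6, -0.4, -1.5]
opening: 0.0
```

```bash
python3 - <<'E'
from h import *
im,W,P=green("w10"); print(toolmove(3,140,.2))
for n in ["latch_grip","stop_face"]:
    for r in eyes.tip_of(n,"wrist")[:2]: u,v=r["centre"]; print(n,r["confidence"],u,v,W[int(v),int(u)],lane(W[int(v),int(u)]))
I=im.astype(int); m=(I[...,2]>I[...,1]+70)&(I[...,2]>I[...,0]+70)&(W[...,2]>.05)&(W[...,1]<-.15)&(W[...,0]<.68); Q=W[m]; print("red",len(Q),lane(Q).mean(0) if len(Q) else 0,Q.mean(0))
E
```

```text
tcp [ 0.5437 -0.3248  0.2081] [-37.4 -22.7] [ 0.6 -0.4 -1.5] t 17.2833
2551 [[-15.2, -69.8], [-4.3, -4.4], [12.8, 68.5]] [0.0221 0.0243 0.0261]
((-1.1454944610595703, -0.29135894775390625), (139.47296142578125, 28.486892700195312), 89.95182037353516)
[-4.14 16.24  0.54]
stop_face 0.97 243.7 266.4 [ 0.61848019 -0.26495911  0.02372597] [ 0.61055217 65.26721373]
red 0 0 [nan nan nan]<stdin>:5: RuntimeWarning: Mean of empty slice.
  ret = um.true_divide(
```

Request:
{"name": "servo_tool", "arguments": {"steps": [0,-3,0,-1.5,3,0,1,0,-6,0,-2.5,7,0,1,0,-9,0,-3.5,11,0,1,0,-10,0,-4.1,14.5,0,1,0,-10,0,-4.1,16.2,0,1,0,-10,0,-4.1,16.2,0,1,0,-10,0,-4.1,16.2,3,1,0,-10,0,-4.1,16.2,6,1,0,-10,0,-4.1,16.2,9,1,0,-10,0,-4.1,16.2,10.5,1,0,-10,0,-4.1,16.2,10.5,1,0,-10,0,-4.1,16.2,10.5,1]}}

```text
clock: 18.43
tool_pos: [0.6533, -0.2004, 0.097]
eef_rot: [[-0.87, 0.469, 0.15], [0.462, 0.883, -0.082], [-0.171, -0.002, -0.985]]
ft_force: [-0.6, 0.7, 0.3]
opening: -0.0002
```

```bash
python3 - <<'E'
from h import *
s=readout.get_state(); print(lane(s["tool_pos"]))
for y,z in [(118,.102),(103,.103),(90,.103),(77,.101),(65,.096),(54,.09),(44,.082),(35,.072),(29,.062),(24,.05),(21,.042),(20,.036)]: print(y,z,toolmove(3,y,z).tolist())
im,d=eyes.snapshot("top"); im2,_=eyes.snapshot("scene")
cv2.imwrite("pics/c1.png",np.hstack([cv2.resize(im[160:310,330:480],(400,400)),cv2.resize(im2[120:240,260:380],(400,400))]))
E
```

```text
[  1.07570076 138.62171417]
118 0.102 [-0.27, -2.06, -0.46]
103 0.103 [-0.29, -3.56, -0.55]
90 0.103 [-0.29, -4.86, -0.55]
77 0.101 [-0.25, -6.16, -0.35]
65 0.096 [-0.17, -7.36, 0.14]
54 0.09 [-0.06, -8.46, 0.74]
44 0.082 [0.07, -9.46, 1.53]
35 0.072 [0.25, -10.36, 2.51]
29 0.062 [0.42, -10.96, 3.5]
24 0.05 [0.62, -11.45, 4.68]
21 0.042 [0.76, -11.75, 5.47]
20 0.036 [0.86, -11.85, 6.06]
```

View pics/c1.png

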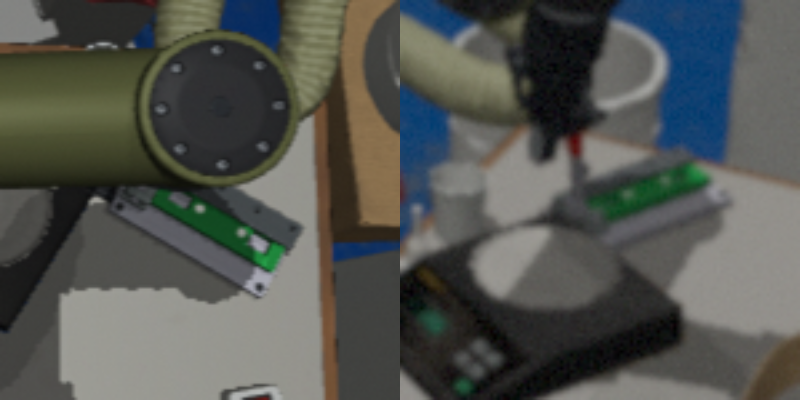

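The crops show the green strip seated along the rail. The fingers are just behind the upright red grip (scene half, at (560,140)).

Request:
{"name": "servo_tool", "arguments": {"steps": [0,0,0,-0.2,-1.0,-0.4,1,0,0,0,-0.3,-2.0,-0.5,1,0,0,0,-0.3,-2.9,-0.5,1,0,0,0,-0.3,-3.8,-0.5,1,0,0,0,-0.3,-4.9,-0.5,1,0,0,0,-0.2,-6.2,-0.3,1,0,0,0,-0.2,-7.4,0.1,1,0,0,0,-0.1,-8.5,0.7,1,0,0,0,-0.1,-8.5,0.7,1]}}

```text
clock: 19.28
tool_pos: [0.6143, -0.2777, 0.0894]
eef_rot: [[-0.869, 0.471, 0.15], [0.464, 0.882, -0.081], [-0.171, -0.001, -0.985]]
ft_force: [0.4, -0.1, -1.3]
opening: 0.0002
```

```bash
python3 - <<'E'
from h import *
s=readout.get_state(); print(lane(s["tool_pos"]),s["tool_pos"])
for y,z in [(44,.082),(35,.072),(29,.062),(24,.05),(21,.042),(20,.036)]: print(y,z,toolmove(3,y,z).tolist())
E
```

```text
[ 2.86464521 52.08835109] [ 0.61428333 -0.27765359  0.08935115]
44 0.082 [0.11, -0.81, 0.73]
35 0.072 [0.28, -1.71, 1.71]
29 0.062 [0.45, -2.31, 2.7]
24 0.05 [0.66, -2.81, 3.88]
21 0.042 [0.79, -3.11, 4.67]
20 0.036 [0.89, -3.21, 5.26]
```

Request:
{"name": "servo_tool", "arguments": {"steps": [0,0,0,0.1,-0.8,0.7,1,0,0,0,0.3,-1.7,1.7,1,0,0,0,0.45,-2.3,2.7,1,0,0,0,0.65,-2.8,3.9,1,0,0,0,0.8,-3.2,4.7,1,0,0,0,0.9,-3.5,5.2,1,0,0,0,0.9,-3.5,5.2,1]}}

```text
clock: 19.87
tool_pos: [0.6002, -0.3069, 0.0385]
eef_rot: [[-0.87, 0.468, 0.154], [0.461, 0.884, -0.081], [-0.174, 0.0, -0.985]]
ft_force: [0.0, 1.0, 0.4]
opening: 0.0003
```

```bash
python3 - <<'E'
from h import *
s=readout.get_state(); print(lane(s["tool_pos"]),s["tool_pos"])
E
```

```text
[ 4.14766951 19.6497778 ] [ 0.60018719 -0.30689749  0.03850918]
```

Request:
{"name": "servo_tool", "arguments": {"steps": [0,0,0,0,-0.3,0.2,1,0,0,0,0,-0.5,0.4,1,0,0,0,0,-0.5,0.5,1,0,0,0,0,-0.5,0.5,1]}}

```text
clock: 20.2
tool_pos: [0.6005, -0.3107, 0.0378]
eef_rot: [[-0.87, 0.467, 0.158], [0.46, 0.884, -0.082], [-0.178, 0.002, -0.984]]
ft_force: [-5.3, 10.7, 17.8]
opening: 0.0002
```

Request:
{"name": "servo_tool", "arguments": {"steps": [0,0,0,0,0,-2,1,0,0,0,0,0,-5,1,0,0,0,0,0,-9,1,0,0,0,1,0,-13,1,0,0,0,3,-1,-16,1,0,0,0,5,-3,-16,1,0,0,0,7,-6,-16,1,0,0,0,8,-8,-16,1,0,0,0,8,-8,-16,1]}}

```text
clock: 20.95
tool_pos: [0.4642, -0.3338, 0.1776]
eef_rot: [[-0.869, 0.471, 0.154], [0.463, 0.882, -0.082], [-0.174, 0.0, -0.985]]
ft_force: [0.6, 0.3, -0.6]
opening: -0.0
```

```bash
python3 - <<'E'
from h import *
im,W,P=green("w11"); I=im.astype(int)
m=(I[...,2]>I[...,1]+60)&(I[...,2]>I[...,0]+60)&(abs(W[...,0]-.59)<.1)&(abs(W[...,1]+.31)<.1); Q=W[m]
print("red",len(Q)); 
if len(Q): print(lane(Q).mean(0),np.percentile(Q[:,2],[2,50,98]),np.percentile(lane(Q),[2,98],axis=0))
im2,_=eyes.snapshot("top")
cv2.imwrite("pics/c2.png",np.hstack([im,cv2.resize(im2[160:370,340:460],(240,420))]))
E
```

```text
tcp [ 0.4642 -0.3338  0.1776] [-103.3  -68. ] [ 0.6  0.3 -0.6] t 20.95
1857 [[-15.8, -69.9], [-7.3, -19.7], [13.8, 68.1]] [0.0208 0.0242 0.0258]
((-1.3404817581176758, 0.19469451904296875), (30.47979164123535, 141.61752319335938), 0.5273720622062683)
red 457
[2.7533717  3.68686996] [0.03195866 0.03654076 0.03835525] [[ -4.44361443 -11.46864166]
 [ 11.54810916  21.12268532]]
```

View pics/c2.png

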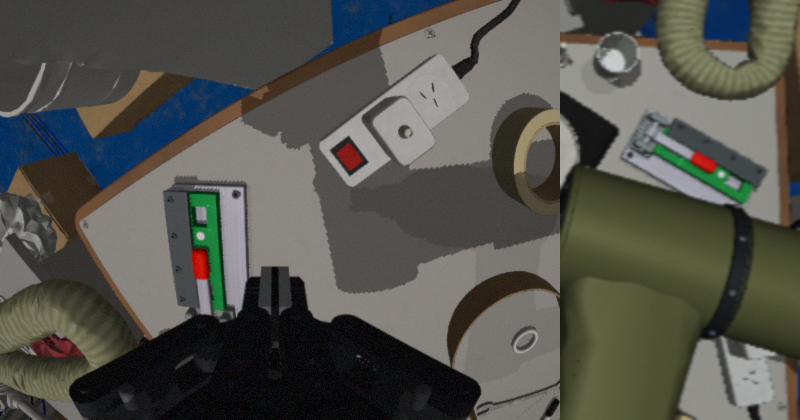

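The view shows the strip under the lip, with the latch lying along it and the red grip at (200,264). I'll check the latch's slope, the bottles and the white strip, then hand in.

```bash
python3 - <<'E'
from h import *
c=eyes.calibration("wrist"); im,d=eyes.snapshot("wrist"); W=cloud("wrist",d,c); I=im.astype(int)
m=(I[...,2]>I[...,1]+60)&(I[...,2]>I[...,0]+60)&(abs(W[...,0]-.59)<.1)&(abs(W[...,1]+.31)<.1)&(W[...,2]>.035); Q=W[m]
print("slope mm/mm",np.polyfit(lane(Q)[:,1],Q[:,2]*1000,1))
im2,d2=eyes.snapshot("scene"); W2=cloud("scene",d2); z=np.load("scene0.npz"); W0=cloud("scene",z["d"])
r=(slice(190,345),slice(130,360)); print("changed px in bottle/rack area",(abs(im2[r].astype(int)-z["im"][r]).max(-1)>60).sum())
for n in("bottle_a","strip_white_center"):
    print(n,[(round(q["confidence"],2),q["centre"]) for q in eyes.tip_of(n,"scene")[:2]])
b=(abs(W2[...,0]-.714)<.03)&(abs(W2[...,1]-.099)<.03); print("bottle_a top",np.nanmax(W2[b][:,2]))
print(env.close_job(), readout.get_state()["clock"])
E
```

```text
slope mm/mm [2.04985790e-03 3.67360218e+01]
changed px in bottle/rack area 357
bottle_a [(0.56, [233.6, 239.8])]
strip_white_center [(0.96, [223.7, 259.7])]
bottle_a top 0.09979696919126213
the job is handed in; nothing more can be done
the job is handed in; nothing more can be done
```

The green strip is on the lane and the latch is shut over it. I handed the job in at about 21 s on the robot's clock.

**What I did:** I took the larger green strip from the rack and stood it on edge on the lane bed. I tipped it flat, slid it under the lip against the rail, pushed it up to the end stop, and swung the latch down with closed fingers.

**Last checks:**
- **Strip:** it lies flat, with its top at 24 mm. The front edge is at lane x about -15 mm and the -y end at about -70 mm, both the seated values. It measured parallel to the rail within 0.1° before the latch was shut.
- **Latch:** the grip is level, with its top at 36.7 mm against the 37 mm expected when shut. It held firm against about 18 N of downward push. I did not see the nose in the slot directly.
- **Surroundings:** bottle_a still stands, with its top at about 100 mm. The white strip was still found in the rack. 357 pixels changed in the bottle and rack area; I took that to be the missing green strip and shadows and did not view that picture. I did not check the fixed bottles one by one.

**Oddity:** on the second push against the rail the force reached about 30 N, with the finger 5 mm short of where it first made contact. I took this to be the wider part of the finger bearing on the strip. The strip measured seated afterwards.

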